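# Ease the wedge out from under the veneer press panel

## Robot

A 6-joint arm with a two-finger parallel gripper is mounted at the origin on a cart in front of the work surface, level with it; the furniture and walls round the work are solid. World frame = base frame: x ahead of the robot, y to its left, z up, the work surface at z = 0. Lengths are in m, angles in rad, forces in N, time in s.
With the tool pointing down it reaches from about 0.425 to 0.925 m from the base axis. Payload 12.5 kg.
Tool frame: the origin (TCP) lies midway between the tips of the shut fingers; the grasp point (between the pads) lies 19 mm behind it (ctrl.pinch_z is the z of the grasp point in the tool frame, in m); z points along the fingers, y is the direction in which the jaws open and shut (so a half turn about z gives the same grasp; the last joint's range is limited). The gripper opens to 85 mm and grips with 20 to 120 N. Pads are 22 mm wide; open, the fingers measure 114 mm over their backs; the gripper's body (76 mm by 85 mm) begins 54 mm behind the grasp point. The pads swing forward as they close: fully open they stand 13 mm farther back than shut.
Start: joints at [1.143, 0.491, 1.559, -0, 1.092, -0.106], TCP at [0.198, 0.593, 0.231] pointing down, gripper open.
Joint ranges: [-3.1, 3.1], [-0.84, 2.19], [0.05, 2.79], [-1.13, 4.28], [0.06, 2.93], [-2.69, 2.69]. Speed limits (rad/s): [2.22, 2.22, 2.79, 3.14, 3.14, 3.14].

## Interface

Orientations are given as a 3x3 rotation matrix whose columns are the frame's x, y, z axes.
In Python, from workcell import ctrl gives the robot as it stands. The module is installed in compiled form; this text tells all that it offers.
- The arm moves only by the tool carry_out, never from a script. Its argument "motion" is a list of rows, each a list of 3 entries, a list of its own where there are three numbers: the gripper's target within -1 to 1 (fully open at 1, half-way at 0, shut at -1), then the shift along the world's x, y, z in m, then the turn about the world's z in rad. In form: [[hand, [dx, dy, dz], roll], ...]. A call has 1 to 12 rows; each row shifts and turns the pose as measured when the row begins; what a row does not reach is not made up. A row lasts 1/10 s, in which the tool goes at most 50 mm and 8.59 degrees, less where a joint would pass 70% of its speed; a pose out of reach is approached as far as the arm can. A call is refused whole if a number of a shift passes 0.05 or a number of a turn 0.15, either way. A call with a gripper value outside its range is refused whole. The fingers move at their own pace and stop on an object; the grip force is fixed at half the most. Time passes only in rows, so rows that do not move let the fingers close. It gives the time, the measured TCP pose, the force and the opening at its end, in the units of the state.
- ctrl.read_state(): the state, without advancing time (a new reading comes with each control period).
- ctrl.capture(name): name is "side" or "top" or "wrist"; returns a dict with "image" (384x512x3 uint8, blue, green, red), "camera_matrix" (3x3 intrinsics, pixels), "R" (3x3) and "t" (3): a world point X has camera coordinates R X + t; the wrist camera has in their place "hand_eye" (4x4, takes a point from camera to tool coordinates, whose origin is the TCP and whose axes are the flange's). Camera axes: x right, y down, z forward; pixel columns grow to the right and rows downward; lengths in m; the calibration is good to about 2 mm. A picture is of the moment at which its call begins: read the wrist's pose just before it. There is no depth.
- ctrl.job_done(): hands the job in, once; it reports no verdict.
Trained networks look in a picture, given as the dict that the camera call returned (one of the last four; its "shot" number tells which), for a name from the list of things; names that differ only in an ending like _2 or _b are one class to them, and where a whole thing is asked for, a point or a joint stands for the part that bears it (a point fixed in the world has none). Each returns a list of dicts, best first, with "score" (0 to 1); they miss things now and then, are a little off and sometimes report something else, mostly with a low value. They report only what shows in the picture. A call takes as long as a camera call. They do not tell look-alikes from the thing itself.
- ctrl.spot_in(name, picture): "point" ([column, row] in pixels, amid what is visible of it).
The state is a dict: "clock": time; "joint_positions": joint angles; "qvel": joint speeds; "joint_efforts": joint torques, N m; "ee_pos": TCP position; "ee_rot": TCP orientation; "ft_force": force on the tool from outside, world axes, zero at the start; "ft_torque": the same for the moment, N m; "gripper_width": finger opening in m.
Only numpy, scipy, OpenCV 4.12 (cv2) and the standard library are available. Lean on these libraries where they do the work, as an engineer would, in place of code of your own. Each camera call takes 0.05 s, during which the arm holds its last target. There are 200 camera calls.

## Task

The heavy hinged panel of the veneer press is propped ajar by a wooden wedge under its front edge; let it down by working that wedge backward out from under it in small tugs of a centimetre or two, pausing about half a second between tugs while the panel is still resting on the wedge. Do not lift the panel and leave the spare wedge lying elsewhere on the bench alone. Finish with the panel fully down and the wedge lying flat on the bench just in front of the panel, completely clear of it and let go.

Things in the scene. Friction and masses are not known exactly. Their poses are not given: they have to be found in the camera images.
- wedge: Pine wedge propping the panel: 36 mm wide, 120 long, straight taper from 26 mm high to 6 mm; flat on the bench. Origin: centre of its underside. y runs along it from thin end (-60 mm) to thick end (+60), x across, z up. Thin end 45 to 55 mm under the panel; thick end sticks out, square to the front edge within 8 degrees. Needs 5 to 10 N pull; hold it firmly across its width near the thick end.
- wedge_tip (a point): Middle of the bottom edge of that wedge's thin end (on the wedge's centre line, 60 mm from its origin), at the start hidden under the panel.
- panel_front (a point): Middle of the lower front edge of the press panel: plywood 180 deep x 200 wide x 22 mm, dark front strip, two iron weights on top (16 mm high, from 74 mm behind the front edge), 1.3 kg, hinged at its back edge to a fixed rail. Moves with the panel; x points from front edge to hinge, y along the edge, z up. Height 13 to 16 mm at the start, 3 mm when fully down.
- spare_wedge: A bystander: a second, identical pine wedge lying loose on the bench to one side of the press, under nothing. Origin and axes as for the other wedge.
Not all that is in view belongs to the job. What is shaped like the wedge but black or blue is not meant.

How it is judged:
By the outcome, as a careful person would: the job done as asked, in the order asked, and still so for the second after the job is handed in, with the robot touching nothing.
It also fails if it takes over 40 s, if anything falls off the work surface, if the arm or the gripper's body presses on something with over 40 N, if the wrist force passes 120 N, or if a joint passes its speed limit or range.

## Working session

There is one attempt and no reset: what is moved stays moved. The work goes in short steps, Python scripts to look and compute and a tool call to move; the robot and the scene stay as the last step left them, time stands still between calls to the robot, and variables do not carry over. Pictures are saved under pics/ and viewed, about 8 in all and at most 12, crops included, and the job is handed in when it is done.

Besides the shell and the picture viewer there is one more tool, called after "Emit:" as name(argument=value, ...), one argument or row to a line, values as JSON. carry_out: Moves the arm, as the interface text tells. Its arguments: {"type":"object","properties":{"motion":{"type":"array","items":{"type":"array"}}},"required":["motion"]}

```bash
mkdir -p pics; cat > h.py <<'E'
import numpy as np, cv2
from workcell import ctrl
def ray(p,px):
    K=p["camera_matrix"];d=np.linalg.inv(K)@np.array([px[0],px[1],1.]);R=np.array(p["R"]);t=np.array(p["t"])
    return -R.T@t, R.T@d
def onz(p,px,z=0.):
    o,d=ray(p,px);return o+d*(z-o[2])/d[2]
def proj(p,X):
    c=np.array(p["R"])@np.array(X)+np.array(p["t"]);u=p["camera_matrix"]@c;return u[:2]/u[2]
E
python3 - <<'E'
from h import *
s=ctrl.read_state();print(s["clock"],s["ee_pos"],s["ft_force"],ctrl.pinch_z)
for n in("top","side"):
    p=ctrl.capture(n);cv2.imwrite(f"pics/{n}0.png",p["image"])
    for o in("wedge","spare_wedge","panel_front","wedge_tip"):
        for d in ctrl.spot_in(o,p):print(n,o,np.round(d["point"]),round(d["score"],2),np.round(onz(p,d["point"],.01),3))
E
```

```text
0.0 [0.19754687 0.59270453 0.23071727] [0.9346314  0.68005941 0.06978831] -0.0187
top wedge [269. 240.] 0.95 [0.347 0.023 0.01 ]
top wedge [187. 135.] 0.93 [0.684 0.288 0.01 ]
top wedge [254. 166.] 0.8 [0.582 0.071 0.01 ]
top wedge [203. 206.] 0.61 [0.453 0.232 0.01 ]
top wedge [296. 193.] 0.58 [ 0.493 -0.063  0.01 ]
top spare_wedge [155. 181.] 0.86 [0.533 0.386 0.01 ]
top panel_front [266. 128.] 0.74 [0.708 0.032 0.01 ]
top wedge_tip [187. 139.] 0.91 [0.671 0.287 0.01 ]
top wedge_tip [202. 203.] 0.86 [0.463 0.233 0.01 ]
top wedge_tip [258. 167.] 0.78 [0.577 0.058 0.01 ]
top wedge_tip [295. 192.] 0.61 [ 0.499 -0.061  0.01 ]
top wedge_tip [267. 242.] 0.56 [0.34 0.03 0.01]
side wedge [267. 284.] 0.71 [0.682 0.303 0.01 ]
side wedge [309. 234.] 0.7 [0.474 0.234 0.01 ]
side wedge [247. 216.] 0.66 [0.567 0.067 0.01 ]
side wedge [297. 186.] 0.66 [0.351 0.044 0.01 ]
side wedge [242. 189.] 0.59 [ 0.501 -0.052  0.01 ]
side wedge [335. 285.] 0.47 [0.551 0.406 0.01 ]
side spare_wedge [337. 283.] 0.66 [0.543 0.406 0.01 ]
side panel_front [206. 230.] 0.95 [0.697 0.042 0.01 ]
side wedge_tip [310. 236.] 0.93 [0.479 0.241 0.01 ]
side wedge_tip [263. 282.] 0.88 [0.686 0.291 0.01 ]
side wedge_tip [292. 188.] 0.81 [0.369 0.042 0.01 ]
side wedge_tip [238. 183.] 0.59 [ 0.495 -0.085  0.01 ]
side wedge_tip [244. 215.] 0.5 [0.571 0.057 0.01 ]
```

View pics/top0.png

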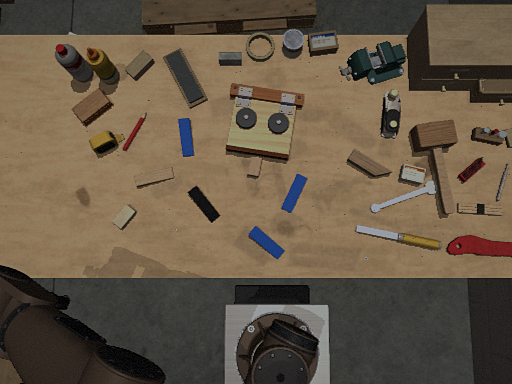

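View pics/side0.png

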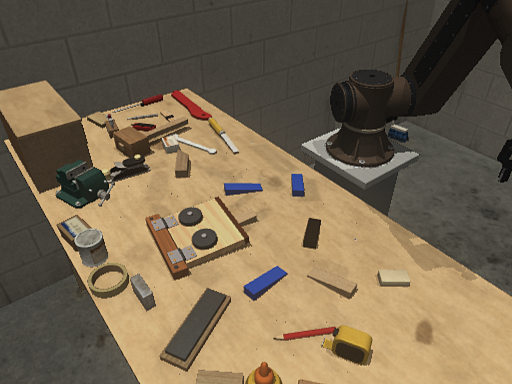

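Look-alikes in the top picture are the pine wedge at the panel edge (254,167), the spare pine wedge (155,178), blue ones at (187,137), (294,193) and (267,242), and a black one at (203,203). I choose (254,167): it is the only pine one under the panel front. Next is one close crop to check it.

```bash
python3 - <<'E'
from h import *
a=cv2.imread("pics/top0.png")[80:190,215:315];b=cv2.imread("pics/side0.png")[190:290,140:270]
a=cv2.resize(a,(400,440),interpolation=cv2.INTER_CUBIC);b=cv2.resize(b,(400,308),interpolation=cv2.INTER_CUBIC)
c=np.zeros((440,800,3),np.uint8);c[:,:400]=a;c[:308,400:]=b;cv2.imwrite("pics/crop0.png",c)
p=ctrl.capture("top")
for q in[(248,178),(260,179),(250,157),(262,158),(227,150),(293,158)]:print(q,np.round(onz(p,q,.02),3))
print(np.round(ctrl.read_state()["ee_rot"],3)); print(np.round(ctrl.capture("wrist")["hand_eye"],3))
E
```

```text
(248, 178) [0.541 0.089 0.02 ]
(260, 179) [0.538 0.05  0.02 ]
(250, 157) [0.609 0.082 0.02 ]
(262, 158) [0.606 0.044 0.02 ]
(227, 150) [0.632 0.156 0.02 ]
(293, 158) [ 0.606 -0.055  0.02 ]
[[-0.949  0.316  0.   ]
 [ 0.316  0.949  0.   ]
 [ 0.     0.    -1.   ]]
[[-0.001 -0.96  -0.28   0.07 ]
 [ 1.    -0.001  0.    -0.001]
 [-0.001 -0.28   0.96  -0.143]
 [ 0.     0.     0.     1.   ]]
```

View pics/crop0.png

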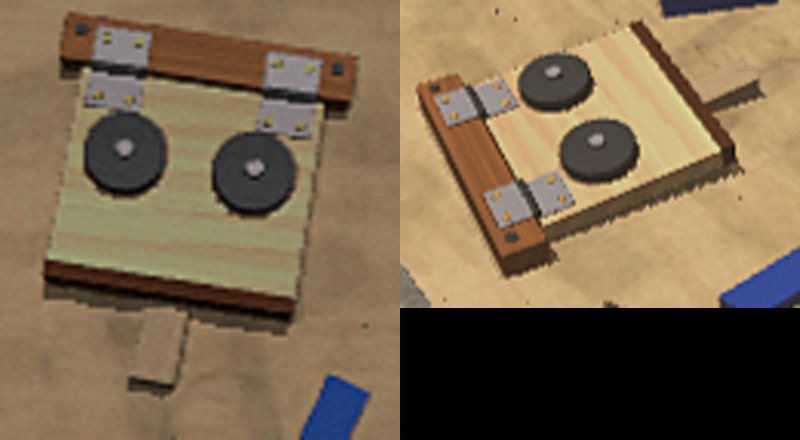

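The crop shows the brown pine wedge under the dark front strip, with its thick end at about top (253,176) and the axis tilted about 14°. The spare is not involved. I'm moving to hover over it.

Emit:
carry_out(
  motion=[
    [1,[0.028,-0.04,-0.004],0.006],
    [1,[0.028,-0.04,-0.004],0.006],
    [1,[0.028,-0.04,-0.004],0.006],
    [1,[0.028,-0.04,-0.004],0.006],
    [1,[0.028,-0.04,-0.004],0.006],
    [1,[0.028,-0.04,-0.004],0.006],
    [1,[0.028,-0.04,-0.004],0.006],
    [1,[0.028,-0.04,-0.004],0.006],
    [1,[0.028,-0.04,-0.004],0.006],
    [1,[0.028,-0.04,-0.004],0.006],
    [1,[0.028,-0.04,-0.004],0.006],
    [1,[0.028,-0.04,-0.004],0.006],
  ],
)

```text
clock: 1.8
ee_pos: [0.5363, 0.1035, 0.1841]
ee_rot: [[-0.972, 0.235, 0.005], [0.235, 0.972, 0.005], [-0.004, 0.006, -1.0]]
ft_force: [0.6, 1.2, -0.2]
gripper_width: 0.0855
```

Emit:
carry_out(
  motion=[
    [1,[0.02,-0.035,-0.01],0],
    [1,[0,0,0],0],
  ],
)

```text
clock: 2.0
ee_pos: [0.5597, 0.0624, 0.1733]
ee_rot: [[-0.971, 0.24, 0.007], [0.24, 0.971, 0.004], [-0.006, 0.006, -1.0]]
ft_force: [0.4, 0.4, 0.0]
gripper_width: 0.0855
```

```bash
cat >> h.py <<'E'
def wrist():
    s=ctrl.read_state();p=ctrl.capture("wrist")
    T=np.eye(4);T[:3,:3]=s["ee_rot"];T[:3,3]=s["ee_pos"];C=T@np.array(p["hand_eye"])
    p["R"]=C[:3,:3].T;p["t"]=-C[:3,:3].T@C[:3,3];return s,p
E
python3 - <<'E'
from h import *
s,p=wrist();print(s["ee_pos"]);np.savez("w1.npz",R=p["R"],t=p["t"],camera_matrix=p["camera_matrix"])
cv2.imwrite("pics/w1.png",p["image"])
for o in("wedge","panel_front"):
    for d in ctrl.spot_in(o,p):print(o,np.round(d["point"]),round(d["score"],2),np.round(onz(p,d["point"],.02),3))
E
```

```text
[0.55969993 0.06237096 0.17327866]
wedge [123. 146.] 0.94 [ 0.498 -0.054  0.02 ]
wedge [489. 227.] 0.9 [0.666 0.277 0.02 ]
wedge [432.  36.] 0.88 [0.474 0.236 0.02 ]
wedge [268. 194.] 0.83 [0.577 0.067 0.02 ]
panel_front [275. 289.] 0.63 [0.683 0.049 0.02 ]
```

View pics/w1.png

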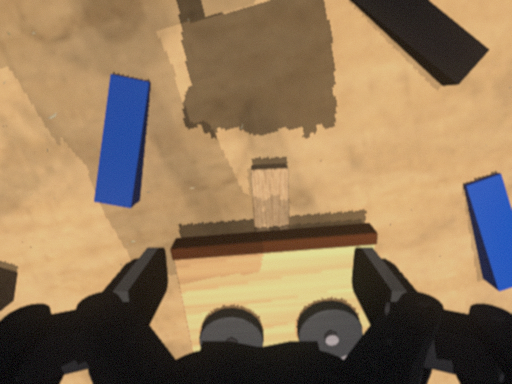

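The wrist picture shows the wedge's thick end top edge at (251,168)–(288,166), its sides meeting the panel at about (255,228) and (289,226), and the panel strip at rows 225–258. I'm measuring from these.

```bash
python3 - <<'E'
from h import *
p=dict(np.load("w1.npz"))
im=cv2.imread("pics/w1.png");cv2.imwrite("pics/w1c.png",cv2.resize(im[145:265,165:385],(800,436),interpolation=cv2.INTER_CUBIC))
for q,z in[((251,168),.026),((288,166),.026),((253,159),0),((287,157),0),((255,228),.017),((289,227),.017),((172,258),.037),((377,242),.037),((173,241),.015),((376,226),.015)]:print(q,np.round(onz(p,q,z),4))
E
```

```text
(251, 168) [0.5466 0.0576 0.026 ]
(288, 166) [0.5532 0.0917 0.026 ]
(253, 159) [0.5432 0.0601 0.    ]
(287, 157) [0.5495 0.094  0.    ]
(255, 228) [0.61   0.0454 0.017 ]
(289, 227) [0.6174 0.0795 0.017 ]
(172, 258) [ 0.6129 -0.0394  0.037 ]
(377, 242) [0.6451 0.1591 0.037 ]
(173, 241) [ 0.6041 -0.0414  0.015 ]
(376, 226) [0.639  0.1669 0.015 ]
```

View pics/w1c.png

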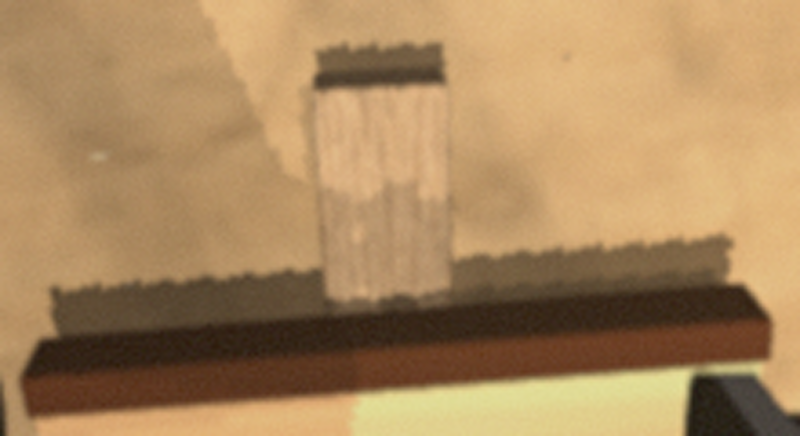

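Thick end centre is at (0.550,0.075), axis (0.982,−0.19), with about 72 mm exposed. Grasp target is (0.571,0.071), turned +0.05 rad.

Emit:
carry_out(
  motion=[
    [1,[0.006,0.004,-0.03],0.025],
    [1,[0.006,0.004,-0.04],0.025],
    [1,[0,0,-0.04],0],
    [1,[0,0,-0.03],0],
    [1,[0,0,0],0],
  ],
)

```text
clock: 2.65
ee_pos: [0.5686, 0.0816, 0.0345]
ee_rot: [[-0.984, 0.177, 0.014], [0.177, 0.984, 0.006], [-0.013, 0.009, -1.0]]
ft_force: [0.1, -0.0, -0.0]
gripper_width: 0.0855
```

```bash
python3 - <<'E'
from h import *
s,p=wrist();print(s["ee_pos"],np.round(s["ee_rot"],3).tolist());np.savez("w2.npz",R=p["R"],t=p["t"],camera_matrix=p["camera_matrix"])
cv2.imwrite("pics/w2.png",p["image"])
for q,z in (((.5500,.0747,.026)),0),((.5715,.0705,.023),0):print(proj(p,q))
E
```

```text
[0.56861499 0.08159658 0.03451442] [[-0.984, 0.177, 0.014], [0.177, 0.984, 0.006], [-0.013, 0.009, -1.0]]
[241.19112901 212.55767853]
[241.58902547 248.82551378]
```

View pics/w2.png

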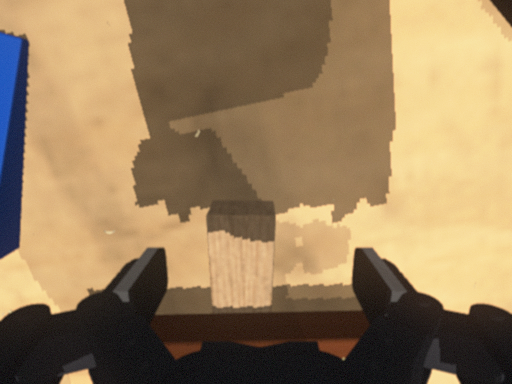

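The picture shows the wedge centred at column 241 while the finger mid is about 260, so the hand is about 10 mm too far left (+y). I'll correct that and lower.

Emit:
carry_out(
  motion=[
    [1,[0.003,-0.011,0],0],
    [1,[0,0,-0.016],0],
    [1,[0,0,-0.01],0],
    [1,[0,0,0],0],
  ],
)

```text
clock: 3.1
ee_pos: [0.5757, 0.0707, 0.0169]
ee_rot: [[-0.984, 0.174, 0.027], [0.175, 0.985, 0.006], [-0.025, 0.011, -1.0]]
ft_force: [-0.9, -0.2, 1.2]
gripper_width: 0.0852
```

```bash
python3 - <<'E'
from h import *
s,p=wrist()
for k,v in s.items():print(k,np.round(v,3).tolist())
cv2.imwrite("pics/w3.png",p["image"])
E
```

```text
clock 3.1
joint_positions [0.006, 0.712, 1.858, 0.012, 0.545, -1.4]
qvel [-0.004, -0.036, -0.011, -0.002, 0.021, -0.004]
joint_efforts [0.024, -62.733, -14.094, 0.014, -0.357, -0.013]
ee_pos [0.576, 0.071, 0.017]
ee_rot [[-0.984, 0.174, 0.027], [0.175, 0.985, 0.006], [-0.025, 0.011, -1.0]]
ft_force [-0.948, -0.234, 1.209]
ft_torque [0.004, 0.019, 0.025]
gripper_width 0.085
```

View pics/w3.png

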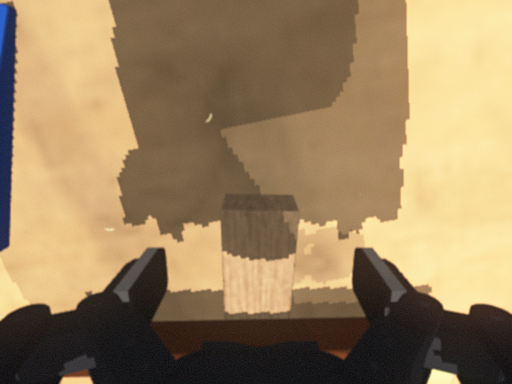

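The wedge is now centred between the fingers at column 260, with no contact. I'll lower the rest and close.

Emit:
carry_out(
  motion=[
    [1,[-0.002,0,-0.01],0],
    [1,[0,0,0],0],
  ],
)

```text
clock: 3.35
ee_pos: [0.5746, 0.0705, 0.0085]
ee_rot: [[-0.984, 0.174, 0.03], [0.175, 0.985, 0.006], [-0.028, 0.011, -1.0]]
ft_force: [-0.7, 0.2, 0.0]
gripper_width: 0.0854
```

Emit:
carry_out(
  motion=[
    [1,[0,0,-0.006],0],
    [1,[0,0,0],0],
    [0.3,[0,0,0],0],
    [0.3,[0,0,0],0],
  ],
)

```text
clock: 3.75
ee_pos: [0.5747, 0.0706, 0.0023]
ee_rot: [[-0.984, 0.174, 0.03], [0.175, 0.985, 0.006], [-0.028, 0.011, -1.0]]
ft_force: [0.3, 0.3, 0.2]
gripper_width: 0.059
```

Emit:
carry_out(
  motion=[
    [-0.1,[0,0,0],0],
    [-0.3,[0,0,0],0],
    [-1,[0,0,0],0],
    [-1,[0,0,0],0],
    [-1,[0,0,0],0],
  ],
)

```text
clock: 4.25
ee_pos: [0.5747, 0.0703, 0.0028]
ee_rot: [[-0.984, 0.175, 0.03], [0.175, 0.985, 0.006], [-0.029, 0.011, -1.0]]
ft_force: [-0.5, -0.4, -0.1]
gripper_width: 0.0347
```

The wedge is gripped at 35 mm width. First tug is about 14 mm.

Emit:
carry_out(
  motion=[
    [-1,[-0.007,0.0013,0],0],
    [-1,[-0.007,0.0013,0],0],
    [-1,[0,0,0],0],
    [-1,[0,0,0],0],
    [-1,[0,0,0],0],
    [-1,[0,0,0],0],
    [-1,[0,0,0],0],
  ],
)

```text
clock: 4.95
ee_pos: [0.5606, 0.0731, 0.0028]
ee_rot: [[-0.984, 0.174, 0.032], [0.175, 0.985, 0.006], [-0.031, 0.012, -0.999]]
ft_force: [1.7, -0.5, -2.1]
gripper_width: 0.0348
```

```bash
python3 - <<'E'
from h import *
p=ctrl.capture("side");a=p["image"][190:270,150:280]
s,q=wrist();b=q["image"]
c=np.zeros((400,800,3),np.uint8);c[:246,:400]=cv2.resize(a,(400,246),interpolation=cv2.INTER_CUBIC);c[:300,400:]=cv2.resize(b,(400,300));cv2.imwrite("pics/t1.png",c)
E
```

```text
(no output)
```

View pics/t1.png

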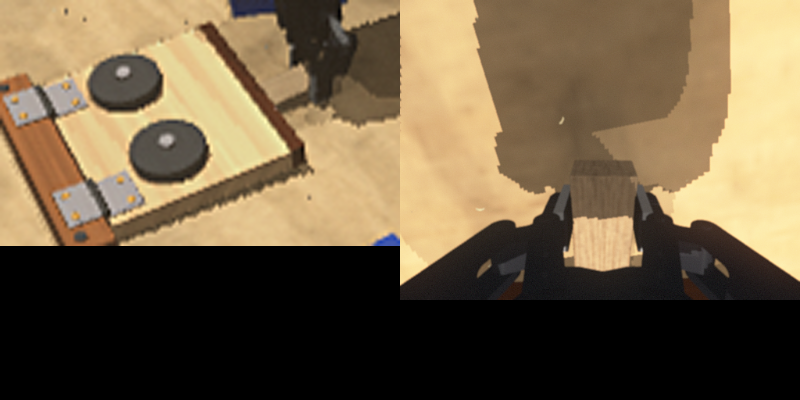

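The picture shows the wedge still held, with its tail between the pads and the panel still on its thin part. Tug 2 follows.

Emit:
carry_out(
  motion=[
    [-1,[-0.0065,0.0012,0],0],
    [-1,[-0.0065,0.0012,0],0],
    [-1,[0,0,0],0],
    [-1,[0,0,0],0],
    [-1,[0,0,0],0],
    [-1,[0,0,0],0],
    [-1,[0,0,0],0],
    [-1,[0,0,0],0],
  ],
)

```text
clock: 5.85
ee_pos: [0.5467, 0.0757, 0.0029]
ee_rot: [[-0.984, 0.174, 0.033], [0.175, 0.985, 0.006], [-0.032, 0.012, -0.999]]
ft_force: [3.3, -0.0, -2.4]
gripper_width: 0.0349
```

Emit:
carry_out(
  motion=[
    [-1,[-0.006,0.0012,0],0],
    [-1,[-0.006,0.0012,0],0],
    [-1,[0,0,0],0],
    [-1,[0,0,0],0],
    [-1,[0,0,0],0],
    [-1,[0,0,0],0],
    [-1,[0,0,0],0],
    [-1,[0,0,0],0],
  ],
)

```text
clock: 6.65
ee_pos: [0.5339, 0.0782, 0.0029]
ee_rot: [[-0.984, 0.175, 0.033], [0.175, 0.985, 0.006], [-0.032, 0.012, -0.999]]
ft_force: [2.7, 0.4, -2.9]
gripper_width: 0.0348
```

```bash
python3 - <<'E'
from h import *
p=ctrl.capture("side");a=p["image"][190:270,150:280]
s,q=wrist();b=q["image"]
c=np.zeros((400,800,3),np.uint8);c[:246,:400]=cv2.resize(a,(400,246),interpolation=cv2.INTER_CUBIC);c[:300,400:]=cv2.resize(b,(400,300));cv2.imwrite("pics/t2.png",c)
E
```

```text
(no output)
```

View pics/t2.png

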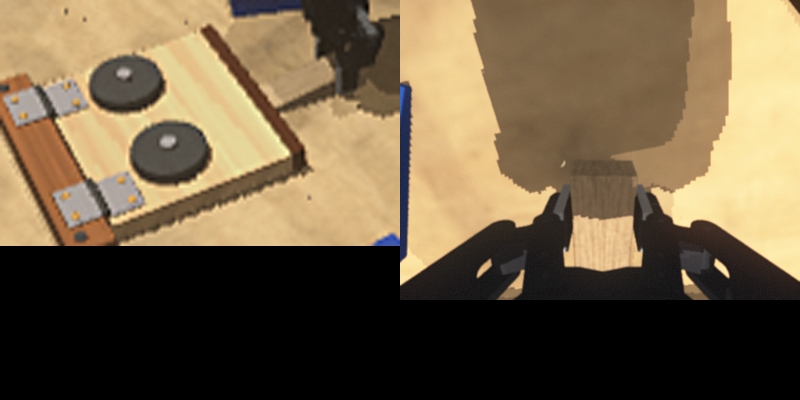

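The picture shows the wedge following the gripper without slip and the panel sinking. About 42 mm has come out, so 3–13 mm is still under. Tugs 4 and 5 follow, each with a pause.

Emit:
carry_out(
  motion=[
    [-1,[-0.006,0.0012,0],0],
    [-1,[-0.006,0.0012,0],0],
    [-1,[0,0,0],0],
    [-1,[0,0,0],0],
    [-1,[0,0,0],0],
    [-1,[0,0,0],0],
    [-1,[0,0,0],0],
    [-1,[0,0,0],0],
  ],
)

```text
clock: 7.55
ee_pos: [0.5195, 0.0811, 0.0029]
ee_rot: [[-0.984, 0.174, 0.03], [0.175, 0.985, 0.006], [-0.029, 0.011, -1.0]]
ft_force: [0.3, 0.5, -0.8]
gripper_width: 0.0345
```

Emit:
carry_out(
  motion=[
    [-1,[-0.0065,0.0013,0],0],
    [-1,[-0.0065,0.0013,0],0],
    [-1,[0,0,0],0],
    [-1,[0,0,0],0],
    [-1,[0,0,0],0],
    [-1,[0,0,0],0],
    [-1,[0,0,0],0],
    [-1,[0,0,0],0],
  ],
)

```text
clock: 8.35
ee_pos: [0.5053, 0.0839, 0.003]
ee_rot: [[-0.984, 0.174, 0.03], [0.175, 0.985, 0.006], [-0.029, 0.011, -1.0]]
ft_force: [0.2, -0.3, -0.5]
gripper_width: 0.0346
```

```bash
python3 - <<'E'
from h import *
p=ctrl.capture("side");a=p["image"][190:270,150:280]
t=ctrl.capture("top");b=t["image"][110:210,205:305]
c=np.zeros((400,800,3),np.uint8);c[:246,:400]=cv2.resize(a,(400,246),interpolation=cv2.INTER_CUBIC);c[:,400:]=cv2.resize(b,(400,400),interpolation=cv2.INTER_CUBIC);cv2.imwrite("pics/t3.png",c)
E
```

```text
(no output)
```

View pics/t3.png

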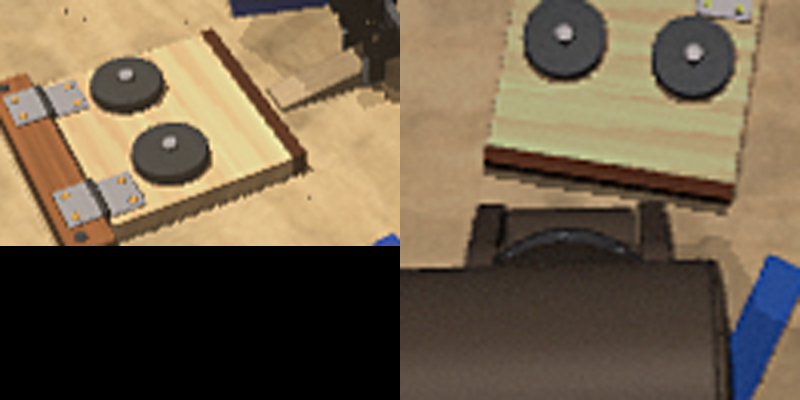

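The side picture shows the thin end well clear of the panel, at crop (280,105) against the panel edge at (270,100) and beyond. The force is near zero, so the panel is down. I'll release and rise.

Emit:
carry_out(
  motion=[
    [-0.1,[0,0,0],0],
    [0.1,[0,0,0],0],
    [0.6,[0,0,0],0],
    [1,[0,0,0],0],
    [1,[0,0,0],0],
    [1,[0,0,0.01],0],
    [1,[0,0,0.02],0],
    [1,[0,0,0.04],0],
    [1,[0,0,0.04],0],
    [1,[0,0,0.04],0],
    [1,[0,0,0],0],
  ],
)

```text
clock: 9.55
ee_pos: [0.5039, 0.0838, 0.161]
ee_rot: [[-0.984, 0.175, 0.029], [0.175, 0.985, 0.006], [-0.028, 0.011, -1.0]]
ft_force: [0.2, -1.1, -0.3]
gripper_width: 0.0854
```

```bash
python3 - <<'E'
from h import *
s,q=wrist();b=q["image"];np.savez("w4.npz",R=q["R"],t=q["t"],camera_matrix=q["camera_matrix"])
cv2.imwrite("pics/f1.png",b)
p=ctrl.capture("side");cv2.imwrite("pics/side_f.png",p["image"])
t=ctrl.capture("top")
for n,c in(("w",q),("s",p)):
  for o in("wedge","spare_wedge","panel_front","wedge_tip"):
    for d in ctrl.spot_in(o,c)[:5]:print(n,o,np.round(d["point"]),round(d["score"],2),np.round(onz(c,d["point"],.01),3))
E
```

```text
w wedge [466. 277.] 0.95 [0.654 0.284 0.01 ]
w wedge [113. 192.] 0.79 [ 0.495 -0.058  0.01 ]
w wedge [410. 105.] 0.66 [0.464 0.229 0.01 ]
w wedge [255. 202.] 0.59 [0.529 0.076 0.01 ]
w wedge [194.  15.] 0.56 [0.36  0.055 0.01 ]
w spare_wedge [508. 175.] 0.53 [0.546 0.321 0.01 ]
w spare_wedge [255. 202.] 0.34 [0.53  0.076 0.01 ]
w panel_front [260. 312.] 0.87 [0.657 0.058 0.01 ]
w wedge_tip [412. 103.] 0.86 [0.462 0.231 0.01 ]
w wedge_tip [471. 276.] 0.74 [0.654 0.289 0.01 ]
w wedge_tip [197.  17.] 0.7 [0.362 0.058 0.01 ]
w wedge_tip [113. 191.] 0.69 [ 0.494 -0.058  0.01 ]
w wedge_tip [257. 203.] 0.67 [0.531 0.078 0.01 ]
s wedge [265. 284.] 0.71 [0.688 0.3   0.01 ]
s wedge [242. 191.] 0.67 [ 0.509 -0.041  0.01 ]
s wedge [260. 212.] 0.6 [0.527 0.074 0.01 ]
s spare_wedge [336. 282.] 0.72 [0.543 0.403 0.01 ]
s panel_front [204. 234.] 0.84 [0.709 0.053 0.01 ]
s wedge_tip [240. 188.] 0.83 [ 0.503 -0.057  0.01 ]
s wedge_tip [263. 285.] 0.63 [0.69  0.299 0.01 ]
s wedge_tip [259. 214.] 0.6 [0.533 0.081 0.01 ]
```

View pics/f1.png

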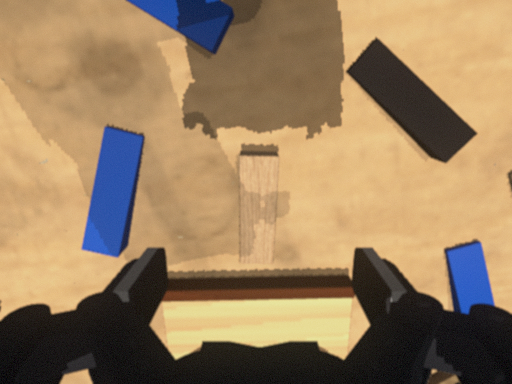

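The picture shows the whole wedge lying free, at columns 239–278 and rows 150–263, with the panel's lower edge at about row 277. I'll check the gap and panel height, then hand in.

```bash
python3 - <<'E'
from h import *
q=dict(np.load("w4.npz"));a=onz(q,(258,263),.006);b=onz(q,(258,277),.003);c=onz(q,(258,152),.026)
print(a,b,"gap",(b-a)[:2],"len",np.linalg.norm((a-c)[:2]))
print(ctrl.read_state()["ft_force"]);ctrl.job_done()
E
```

```text
[0.59907842 0.06621341 0.006     ] [0.6177887  0.06287216 0.003     ] gap [ 0.01871028 -0.00334124] len 0.12242944687836481
[ 0.45890098 -0.61094696 -0.45948882]
the job is handed in; nothing more can be done
```

The panel is down and the propping wedge lies flat on the bench in front of it, let go. I handed the job in at about 10 s on the robot's clock. I gripped the wedge across its thick end and pulled it out in five tugs, each about 13–15 mm. I paused 0.5–0.6 s after each one.

What the last checks showed:
- **Wedge:** it lies about 19 mm clear of the panel's front edge. Its visible length measured about 122 mm against the true 120 mm, so the whole wedge is in view.
- **Panel:** I judged it fully down because the pull force fell to nearly zero on the fourth tug and the gap measured clear. I did not measure its final height separately.
- **Spare wedge:** the side camera still finds it where it was, about (0.543, 0.40). The top and side views differed by about 2 cm for it from the start.
- **Robot:** the gripper is open and raised to 0.16 m, touching nothing. No reported wrist force went above about 4.5 N.

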